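# Dose, stir and inspect a bead sample

## Robot

A 6-joint arm with a two-finger parallel gripper is mounted at the origin on the work surface. World frame = base frame: x ahead of the robot, y to its left, z up, the work surface at z = 0. Lengths are in m, angles in degrees, forces in N, time in s.
With the tool pointing down it reaches from about 0.4 to 0.825 m from the base axis. Payload 7 kg.
Tool frame: the origin (TCP) lies at the very end of the fingers, on their centre line; the grasp point (between the pads) lies 19 mm behind it; z points along the fingers, y is the line along which they close (so a half turn about z gives the same grasp; the last joint's range is limited). The gripper opens to 88 mm and grips with 3 to 60 N. Pads are 19 mm wide; open, the fingers measure 130 mm over their backs; the gripper's body (78 mm by 193 mm) begins 47 mm behind the grasp point.
Start: joints at [-60.499, 20.546, 0.682, 0, -70.136, -16.507], TCP at [0.152, -0.658, 0.227] pointing down, gripper open.
Joint ranges: [-176.03, 176.03], [-82.01, 121.73], [-58.28, 71.71], [-173.87, 95.51], [-174.79, -0.11], [-173.66, 173.66]. Speed limits (degrees/s): [136.94, 136.94, 172.46, 180, 180, 180].

## Interface

Orientations are given as [roll, pitch, yaw] about the fixed x, y, z axes, in that order (R = Rz(yaw) Ry(pitch) Rx(roll)).
In Python, from bench import bot, ik, optics, job, monitor gives the robot as it stands. The module is installed in compiled form; this text tells all that it offers. Calls block until the motion is done:
- bot.goto(position, orientation): joint-space move of the TCP to a pose.
- bot.movel(position, rot=None, vel=0.15, f_stop=None): straight line of the TCP; rot=None keeps the orientation; vel is the mean speed in m/s. With f_stop (N) it stops when the force on the tool has changed by that much, and returns True; else False.
- bot.goto_joints(angles): joint-space move.
- bot.gripper_to(opening, force=None): opening from 0.0 (shut) to 1.0 (fully open); force is the grip in N (None keeps the last); returns when the fingers have stopped.
- bot.wait(seconds).
- ik(position, orientation): joint angles nearest the present ones, or None.
- optics.read_camera(name): name is "side" or "top" or "wrist"; returns the picture (420x560x3 uint8, red, green, blue); there is no depth.
- optics.camera_model(name): a dict with "K" (3x3 intrinsics, pixels), "extrinsics" (4x4, takes a point from camera to world coordinates). Camera axes: x right, y down, z forward; pixel columns grow to the right and rows downward; lengths in m; the calibration is good to about 2 mm. A picture is of the moment at which its call begins: read the wrist's pose just before it. camera_model takes no time and is no camera call; for the wrist camera it gives the pose at the moment of the call.
A pose or a line that the arm cannot do raises bot.MotionError and nothing moves.
- job.finish_job(): hands the job in; it is judged then, once.
Readings, each from a call of its own:
- monitor.get_clock(): time.
- monitor.get_q(): joint angles.
- monitor.get_dq(): joint speeds.
- monitor.get_joint_efforts(): joint torques, N m.
- monitor.get_tool_pos(): TCP position.
- monitor.get_eef_rot(): TCP orientation.
- monitor.get_ft_force(): force on the tool from outside, world axes, zero at the start.
- monitor.get_torque(): the same for the moment, N m.
- monitor.get_grip_width(): opening from 0.0 (shut) to 1.0 (fully open).
- monitor.get_grip_force(): force on a finger pad.
Only numpy, scipy, OpenCV 4.12 (cv2) and the standard library are available. Lean on these libraries where they do the work, as an engineer would, in place of code of your own. Each camera call takes 0.05 s, during which the arm holds its last target. There are 200 camera calls.

## Task

Put every red bead from the card into the blue bowl with the white ones, then take the stirring rod from its fork and, with its tip down at the bottom among the beads and well out from the centre, stir them together: two full turns anticlockwise seen from above, beginning and ending at the bowl's far side. Hang the rod upright back in its fork by the collar, then swing the magnifier over the middle of the bowl and tilt its lens level for inspection. All beads must end in the bowl; do not disturb the bottle, cup and jar.

Things in the scene. Friction and masses are not known exactly. Their poses are not given: they have to be found in the camera images.
- bowl: blue plastic mixing bowl fixed to the bench, nearly straight walls, 50 mm tall, inner radius 69 mm at the floor and 76 mm at the rim, 4 mm walls, floor 5 mm thick; origin at the centre of its underside on the bench; z up, +x is its far side (away from the robot), +y its left side
- lens_center (a point): centre of the magnifier's lens (disc 10 mm thick, 104 mm across with its white rim, carried 160 mm above the bench and 170 mm from the post's axis); its z is the lens's axis, upright when the lens is level
- swivel (a joint): angle of the magnifier's arm about its upright post, rad; about 0 when the arm points to the robot, grows as the arm swings to the robot's left (clockwise from above); range -0.6 to 2.1; stiff, stays where it is left
- swivel_hinge (a point): point on the swivel axis at the top of the post, at the arm's height, 160 mm above the bench. The post (22 mm thick) stands on a white round foot 110 mm across and 16 mm tall
- lens (a joint): tilt of the lens about the arm's own long axis through the lens centre, rad; 0 is level; grows as the side with the orange bar rises; range -0.6 to 1.0; stiff, stays where it is left
- lens_handle (a point): middle of the orange bar for tilting the lens: 10 mm thick, 48 mm long between two thin stalks (40 mm free between them), parallel to the tilt axis and 85 mm from it, to the arm's left side as seen from the robot when the arm points to the robot; the free gap between bar and lens rim is 28 mm
- rest: white stirrer stand: foot 110 x 90 x 10 mm, an upright at the back (+x of its frame) and at the top a steel fork of two prongs, 14 mm wide each with a 22 mm gap between, fork's top face 125 mm above the bench; the gap is open to the front (-x of its frame, towards the robot); origin on the bench below the seat
- rest_seat (a point): where the underside of the stirrer's collar rests: mid-gap, level with the fork's top face, 22 mm behind the prongs' front ends; axes as the stand's
- stirrer: steel stirring rod 185 mm long with a green handle, hanging upright in the fork by its black collar; origin at the centre of its bottom tip, z up along the rod. From the tip: 16 mm thick for 20 mm, then 10 mm thick, collar 36 mm across from 110 to 116 mm, handle 18 mm thick from 116 to 185 mm; grip the handle about 142 mm above the tip; about 90 g
- stirrer_collar (a point): centre of the underside of the stirrer's collar, 110 mm above its tip
- bottle: bystander: white closed bottle 66 mm across, 150 mm tall, loose; origin under its base
- cup: bystander: clear plastic cup 70 mm across the rim, 85 mm tall, loose; origin under its base
- jar: bystander: amber jar 52 mm across, 70 mm tall, loose; origin under its base
- swivel_grip (a point): point to grip on the upright orange stub on the arm: 16 mm thick, its top 15 mm above this point, the arm's upper face 26 mm below it; 75 mm from the swivel axis
- dose1: red bead lying on the white card (170 x 170 mm, 3 mm thick, fixed flat on the bench; 2 to 4 red beads are there): short round-edged cylinder 22 mm across and 16 mm tall, dark dot on both ends, origin at its centre, z along its own axis, 12 g
- dose2: red bead lying on the white card (170 x 170 mm, 3 mm thick, fixed flat on the bench; 2 to 4 red beads are there): short round-edged cylinder 22 mm across and 16 mm tall, dark dot on both ends, origin at its centre, z along its own axis, 12 g
- dose3: red bead lying on the white card (170 x 170 mm, 3 mm thick, fixed flat on the bench; 2 to 4 red beads are there): short round-edged cylinder 22 mm across and 16 mm tall, dark dot on both ends, origin at its centre, z along its own axis, 12 g
- dose4: red bead lying on the white card (170 x 170 mm, 3 mm thick, fixed flat on the bench; 2 to 4 red beads are there): short round-edged cylinder 22 mm across and 16 mm tall, dark dot on both ends, origin at its centre, z along its own axis, 12 g
- pale1: white bead, already in the bowl: short round-edged cylinder 22 mm across and 16 mm tall, dark dot on both ends, origin at its centre, z along its own axis, 12 g
- pale2: white bead, already in the bowl: short round-edged cylinder 22 mm across and 16 mm tall, dark dot on both ends, origin at its centre, z along its own axis, 12 g
- pale3: white bead, already in the bowl: short round-edged cylinder 22 mm across and 16 mm tall, dark dot on both ends, origin at its centre, z along its own axis, 12 g
- pale4: white bead, already in the bowl: short round-edged cylinder 22 mm across and 16 mm tall, dark dot on both ends, origin at its centre, z along its own axis, 12 g
- pale5: white bead, already in the bowl: short round-edged cylinder 22 mm across and 16 mm tall, dark dot on both ends, origin at its centre, z along its own axis, 12 g
- pale6: white bead, already in the bowl: short round-edged cylinder 22 mm across and 16 mm tall, dark dot on both ends, origin at its centre, z along its own axis, 12 g

How it is judged:
By the outcome, as a careful person would: the job done as asked, in the order asked, and still so for the second after the job is handed in, with the robot touching nothing.
Of dose1, dose2, dose3, dose4 only 2 to 4 are there at a start; the rules pass over those that are not, and their reading is None.
At some moment in a run one of dose1, dose2, dose3, dose4 may be knocked a few centimetres aside while the robot is not near it.
Once in a run the grip may slacken for a moment while it holds something.
It also fails if it takes over 200 s, if anything falls off the work surface, if the arm or the gripper's body presses on something with over 40 N, if the wrist force passes 120 N, or if a joint passes its speed limit or range.

## Working session

There is one attempt and no reset: what is moved stays moved. The work goes in short steps, each a Python script; the robot and the scene stay as the last script left them, time stands still between calls to the robot, and variables do not carry over. Pictures are saved under pics/ and viewed, at most 14 in all, crops included, and the job is handed in when it is done.

```bash
mkdir -p pics; python3 - <<'E'
from bench import bot, ik, optics, job, monitor
import cv2,numpy as np
for n in("side","top"):
    im=optics.read_camera(n); cv2.imwrite(f"pics/{n}0.png",im[:,:,::-1])
    m=optics.camera_model(n); print(n,np.round(m["K"],1).tolist(),np.round(m["extrinsics"],3).tolist())
print(monitor.get_tool_pos(),monitor.get_eef_rot(),monitor.get_clock())
m=optics.camera_model("wrist");print(np.round(m["K"],1).tolist(),np.round(m["extrinsics"],3).tolist())
E
```

```text
side [[441.7, 0.0, 271.9], [0.0, 441.7, 207.2], [0.0, 0.0, 1.0]] [[-0.997, -0.057, 0.056, 0.454], [-0.079, 0.591, -0.802, 0.978], [0.013, -0.804, -0.594, 0.875], [0.0, 0.0, 0.0, 1.0]]
top [[500.3, 0.0, 271.3], [0.0, 500.3, 215.9], [0.0, 0.0, 1.0]] [[-0.026, -0.997, 0.072, 0.453], [-1.0, 0.025, -0.005, -0.005], [0.003, -0.073, -0.997, 1.412], [0.0, 0.0, 0.0, 1.0]]
[ 0.15165955 -0.65731719  0.22571721] [ 1.79915828e+02 -8.29157827e-03 -1.67008528e+02] 0.1
[[290.9, 0.0, 279.4], [0.0, 290.9, 209.9], [0.0, 0.0, 1.0]] [[-0.224, 0.93, 0.292, 0.072], [0.974, 0.214, 0.068, -0.675], [0.001, 0.3, -0.954, 0.383], [0.0, 0.0, 0.0, 1.0]]
```

View pics/side0.png

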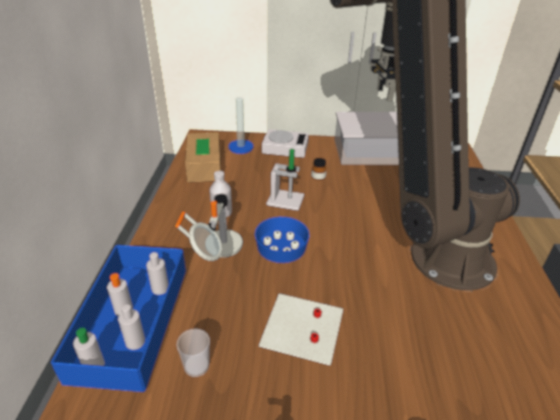

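View pics/top0.png

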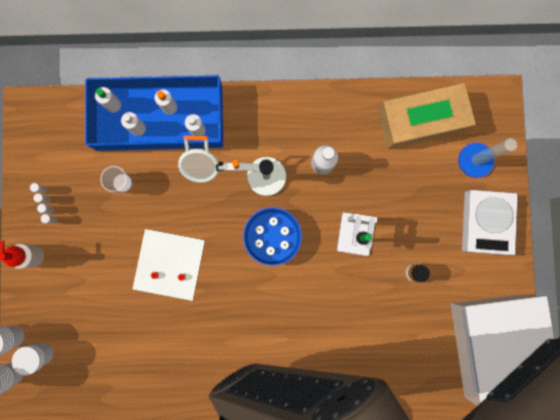

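```bash
cat > h.py <<'E'
from bench import bot, ik, optics, job, monitor
import cv2,numpy as np
def cam(n):
    m=optics.camera_model(n); return m["K"],m["extrinsics"]
def shot(n,name=None):
    c=cam(n); im=optics.read_camera(n)
    if name: cv2.imwrite(f"pics/{name}.png",im[:,:,::-1])
    return im,c
def ray(c,p):
    K,T=c; d=T[:3,:3]@np.linalg.solve(K,[p[0],p[1],1.]); return T[:3,3],d/np.linalg.norm(d)
def onz(c,p,z):
    o,d=ray(c,p); return o+d*(z-o[2])/d[2]
def tri(obs):
    A=0;b=0;L=[]
    for c,p in obs:
        o,d=ray(c,p); P=np.eye(3)-np.outer(d,d); A=A+P; b=b+P@o; L.append((o,P))
    x=np.linalg.solve(A,b); return x,max(np.linalg.norm(P@(x-o)) for o,P in L)
def proj(c,x):
    K,T=c; q=K@(T[:3,:3].T@(np.asarray(x)-T[:3,3])); return q[:2]/q[2]
H=dict(red=((170,10,130,90),),orange=((8,18,170,120),),green=((45,80,120,30),),blue=((105,125,130,40),))
def mask(im,col):
    h=cv2.cvtColor(im,cv2.COLOR_RGB2HSV); 
    lo,hi,s,v=H[col][0]; hh=h[...,0]
    m=((hh>=lo)|(hh<=hi)) if lo>hi else ((hh>=lo)&(hh<=hi))
    return (m&(h[...,1]>=s)&(h[...,2]>=v)).astype(np.uint8)
def blobs(m,amin=6):
    n,_,st,ce=cv2.connectedComponentsWithStats(m); return [(np.round(ce[i],1),int(st[i,4]),st[i,:4].tolist()) for i in range(1,n) if st[i,4]>=amin]
E
python3 - <<'E'
from h import *
for n in("top","side"):
    im,c=shot(n)
    for col in H:
        print(n,col)
        for ce,a,bb in blobs(mask(im,col)): print("  ",ce,a,bb,np.round(onz(c,ce,{'red':.011,'orange':.18,'green':.2,'blue':.045}[col]),3)[:2])
    big=cv2.resize(im[90:320,80:440] if n=="top" else im[120:380,150:370],None,fx=2.2,fy=2.2,interpolation=cv2.INTER_CUBIC); cv2.imwrite(f"pics/{n}z.png",big[:,:,::-1])
E
```

```text
top red
   [189. 136.] 7 [186, 136, 7, 1] [0.788 0.215]
   [195.5 139. ] 18 [187, 139, 18, 1] [0.779 0.197]
   [224.  143.5] 6 [224, 141, 1, 6] [0.764 0.116]
   [ 10.9 254.7] 467 [0, 240, 25, 28] [0.465 0.716]
   [154.1 274.9] 37 [151, 272, 7, 7] [0.399 0.318]
   [181.1 276.6] 36 [178, 274, 7, 6] [0.392 0.243]
top orange
   [410.6  81.2] 20 [406, 79, 9, 5] [ 0.874 -0.371]
   [452.1  80.4] 8 [450, 78, 4, 5] [ 0.873 -0.476]
   [459.3  79.9] 23 [455, 78, 12, 6] [ 0.874 -0.494]
   [471.7  79.2] 6 [471, 78, 3, 4] [ 0.875 -0.526]
   [477.2  81.4] 24 [473, 78, 9, 7] [ 0.869 -0.539]
   [494.4  81.1] 35 [487, 78, 16, 8] [ 0.869 -0.583]
   [318.7  81.4] 7 [317, 81, 5, 2] [ 0.879 -0.14 ]
   [336.9  82.5] 19 [333, 81, 11, 4] [ 0.875 -0.185]
   [349.6  82.1] 8 [347, 81, 6, 3] [ 0.875 -0.218]
   [381.2  83.8] 10 [379, 80, 5, 8] [ 0.869 -0.297]
   [484.   83.1] 9 [482, 80, 5, 7] [ 0.865 -0.556]
   [504.9  83.5] 16 [503, 81, 5, 6] [ 0.862 -0.609]
   [511.9  82.9] 9 [510, 80, 4, 6] [ 0.863 -0.627]
   [240.3  84.7] 7 [238, 83, 5, 4] [0.876 0.058]
   [275.4  82.7] 7 [273, 82, 6, 3] [ 0.879 -0.031]
   [
[... 28231 characters left out ...]
73, 10, 14] [0.931 0.176]
   [316.9 312.6] 48 [314, 309, 7, 8] [0.389 0.242]
   [314.  337.3] 56 [311, 333, 7, 10] [0.396 0.316]
side orange
   [319.2 169.2] 37 [314, 168, 12, 4] [ 0.394 -0.165]
   [213. 208.] 80 [210, 201, 7, 15] [0.674 0.059]
   [179.6 219. ] 84 [175, 211, 10, 17] [0.75  0.113]
   [114.7 279.4] 76 [111, 274, 8, 12] [0.836 0.334]
side green
   [202.2 146.6] 154 [197, 140, 12, 14] [ 0.762 -0.231]
   [291.1 161. ] 71 [289, 150, 5, 20] [ 0.479 -0.171]
   [ 81.7 334.4] 110 [76, 328, 11, 14] [0.835 0.493]
side blue
   [240.6 147.1] 182 [230, 141, 22, 12] [ 0.684 -0.521]
   [281.4 238.3] 1478 [256, 217, 52, 45] [0.493 0.006]
   [121.2 322.5] 9492 [51, 245, 134, 146] [0.845 0.341]
```

View pics/topz.png

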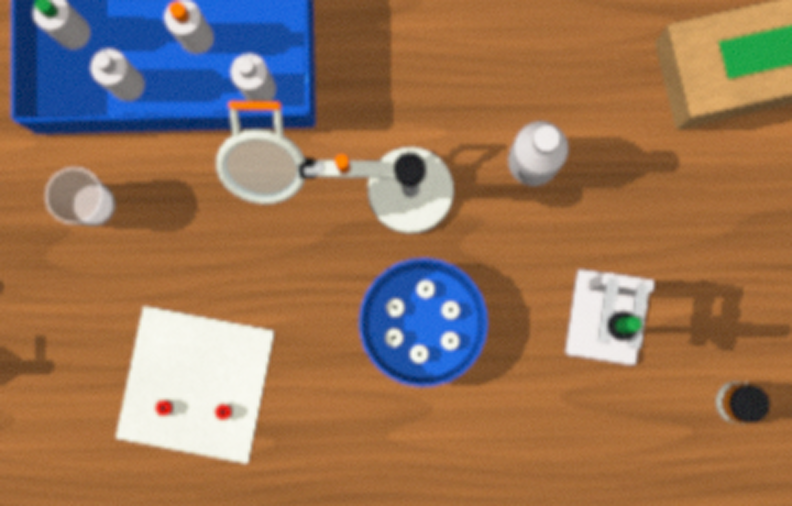

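View pics/sidez.png

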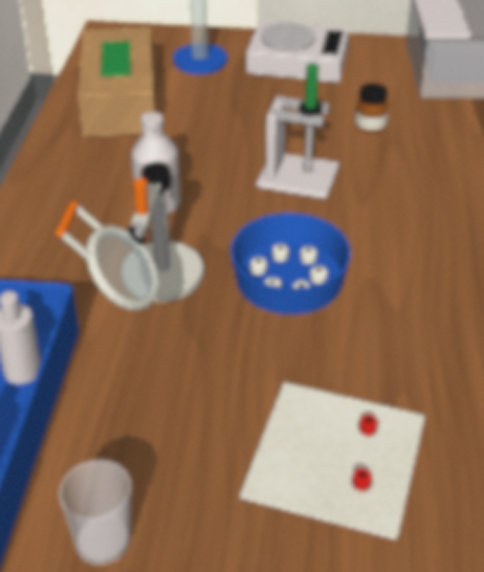

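```bash
sed -i 's/orange=((8,18,170,120)/orange=((5,14,215,150)/' h.py; python3 - <<'E'
from h import *
def near(n,col,x,r=25):
    im,c=S[n]; return [b for b in blobs(mask(im,col)) if np.linalg.norm(b[0]-proj(c,x))<r]
S={n:shot(n) for n in("top","side")}
for nm,col,x in(("bar","orange",(.74,.17,.19)),("stub","orange",(.68,.074,.19)),("rod","green",(.483,-.236,.18)),("bowl","blue",(.5,-.013,.04))):
    a,b=near("top",col,x,15),near("side",col,x,15); print(nm,a,b)
    if a and b: print("   ",[ (np.round(v,4) if i==0 else round(v,4)) for i,v in enumerate(tri([(S["top"][1],a[0][0]),(S["side"][1],b[0][0])]))])
# wrist views
V=[((.40,.30,.22),'b1'),((.43,.25,.22),'b2')]
for p,nm in V:
    bot.goto(p,[180,0,180]); im,c=shot("wrist",nm)
    np.savez(f"{nm}.npz",im=im,K=c[0],T=c[1])
    print(nm,monitor.get_clock(),[(b,np.round(onz(c,b[0],.011),4)) for b in blobs(mask(im,"red"),40)])
E
```

```text
bar [(array([187.7, 137.3]), 6, [186, 137, 5, 2])] [(array([180.1, 218.8]), 19, [177, 214, 6, 11])]
    [array([0.7279, 0.1822, 0.2367]), np.float64(0.0032)]
stub [(array([236.5, 165. ]), 6, [235, 163, 3, 4])] [(array([213.2, 208.1]), 30, [212, 203, 3, 12])]
    [array([0.6703, 0.071 , 0.1891]), np.float64(0.0002)]
rod [(array([364.7, 237.3]), 75, [360, 234, 11, 8])] [(array([291.1, 160.9]), 69, [289, 150, 5, 20])]
    [array([ 0.4827, -0.2446,  0.1571]), np.float64(0.0019)]
bowl [(array([272.2, 235.9]), 2176, [244, 208, 57, 57])] [(array([281.4, 238.4]), 1474, [256, 217, 52, 45])]
    [array([ 0.4962, -0.0135,  0.0283]), np.float64(0.0021)]
b1 3.8 [((array([233. , 177.6]), 211, [225, 170, 17, 17]), array([0.3902, 0.2406, 0.011 ])), ((array([291.7, 182.8]), 208, [284, 175, 17, 17]), array([0.397 , 0.3156, 0.011 ]))]
b2 4.1917 [((array([272.6, 153.7]), 214, [265, 145, 17, 18]), array([0.3904, 0.2406, 0.011 ])), ((array([332.7, 158.8]), 220, [324, 151, 18, 17]), array([0.3969, 0.3157, 0.011 ]))]
```

View pics/b1.png

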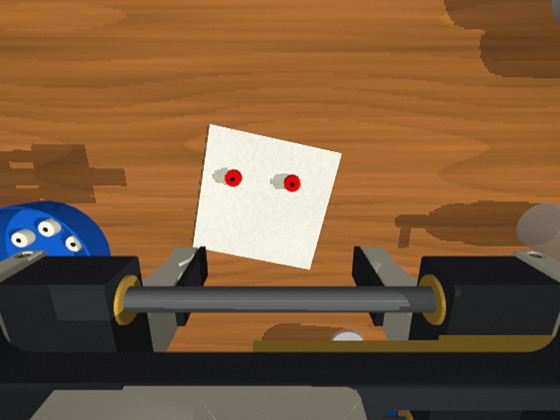

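```bash
cat >> h.py <<'E'
def bowl_fit(im,c,z=.05):
    m=mask(im,"blue"); cs,_=cv2.findContours(m,cv2.RETR_EXTERNAL,cv2.CHAIN_APPROX_NONE)
    P=proj(c,(.497,-.0135,.05)); k=max((q for q in cs if np.linalg.norm(q.reshape(-1,2).mean(0)-P)<60),key=len).reshape(-1,2)
    q=np.array([onz(c,p,z)[:2] for p in k]).astype(np.float32); cv_,r=cv2.minEnclosingCircle(q*1000); return np.array(cv_)/1000,r/1000,k
def whites(im,c,ctr,z=.02):
    h=cv2.cvtColor(im,cv2.COLOR_RGB2HSV); m=((h[...,1]<70)&(h[...,2]>150)).astype(np.uint8)
    L=[(onz(c,b[0],z)[:2]-ctr,b[1]) for b in blobs(m,15)]
    return [(np.round(1000*p).astype(int).tolist(),a) for p,a in L if np.linalg.norm(p)<.068]
E
python3 - <<'E'
from h import *
print(ik((.39,.2406,.1),[180,0,90]),ik((.39,.2406,.1),[180,0,-90]))
for p,nm in (((.56,-.01,.25),'w1'),((.53,-.06,.25),'w2')):
    bot.goto(p,[180,0,180]); im,c=shot("wrist",nm); np.savez(f"{nm}.npz",im=im,K=c[0],T=c[1])
    for z in(.05,):
        ctr,r,_=bowl_fit(im,c,z); print(nm,np.round(ctr,4),round(r,4))
    print(whites(im,c,ctr)); print(monitor.get_clock(),[(b) for b in blobs(mask(im,"green"),40)])
E
```

```text
[ 56.41469194   7.46279836 -35.72144498   0.         -46.81575667
 123.58530806] [ 56.41469194   7.46279836 -35.72144498   0.         -46.81575667
 -56.41469194]
w1 [ 0.4956 -0.0144] 0.079
[([-39, 6], 229), ([-23, -33], 225), ([-17, 37], 200), ([15, -35], 207), ([20, 35], 189), ([42, -4], 194)]
5.3667 [(array([ 12.6, 125. ]), 564, [0, 114, 29, 23])]
w2 [ 0.4956 -0.0146] 0.079
[([-39, 6], 210), ([-24, -33], 206), ([-18, 37], 191), ([15, -35], 191), ([20, 34], 186), ([42, -5], 184)]
5.7583 [(array([ 49.3, 164.5]), 1680, [10, 149, 81, 33])]
```

View pics/w1.png

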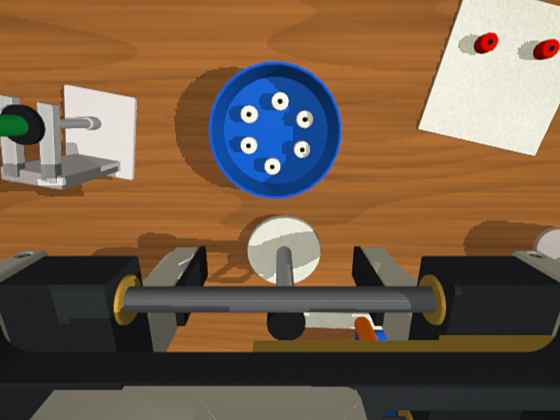

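```bash
cat > pick.py <<'E'
from h import *
import sys
B=np.array([.4956,-.0145]); R=[180,0,-90]
def reds(c,im): return [onz(c,b[0],.012) for b in blobs(mask(im,"red"),60)]
def pick(p,drop):
    p=np.array(p[:2])
    bot.goto([*p,.14],R); bot.gripper_to(.55)
    im,c=shot("wrist"); L=reds(c,im); q=min(L,key=lambda v:np.linalg.norm(v[:2]-p)); print("seen",np.round(q,4))
    bot.movel([q[0],q[1],.006],vel=.12,f_stop=8); bot.gripper_to(0,force=15)
    bot.movel([q[0],q[1],.12],vel=.2); w=monitor.get_grip_width(); print("grip",w,monitor.get_grip_force(),monitor.get_tool_pos())
    if w<.15: return False
    t=B+drop; bot.goto([*t,.12],R); print("grip",monitor.get_grip_width())
    bot.movel([*t,.030],vel=.12,f_stop=8); bot.gripper_to(min(1,w+.12)); bot.movel([*t,.12],vel=.2)
    print(monitor.get_clock()); return True
if pick((.3970,.3157),np.array([.0015,.052])): pick((.3904,.2406),np.array([-.004,-.051]))
E
python3 pick.py; python3 - <<'E'
from h import *
bot.goto((.53,-.04,.25),[180,0,180]); im,c=shot("wrist","p1"); print(monitor.get_clock(),whites(im,c,np.array([.4956,-.0145])),[np.round(onz(c,b[0],.02),3) for b in blobs(mask(im,"red"),30)])
E
```

```text
seen [0.3973 0.3152 0.012 ]
grip 0.24522005706656966 14.999970942735672 [0.39682663 0.31465438 0.11908279]
grip 0.24580898781895277
13.825
seen [0.3904 0.2403 0.012 ]
grip 0.24161546756980332 14.999907910823822 [0.38986017 0.23982503 0.11917326]
grip 0.2405169197973901
21.075
22.55 [([-39, 6], 213), ([-24, -33], 202), ([-18, 37], 191), ([15, -35], 190), ([20, 34], 181), ([42, -4], 184)] [array([ 0.491, -0.065,  0.02 ]), array([0.495, 0.041, 0.02 ])]
```

View pics/p1.png

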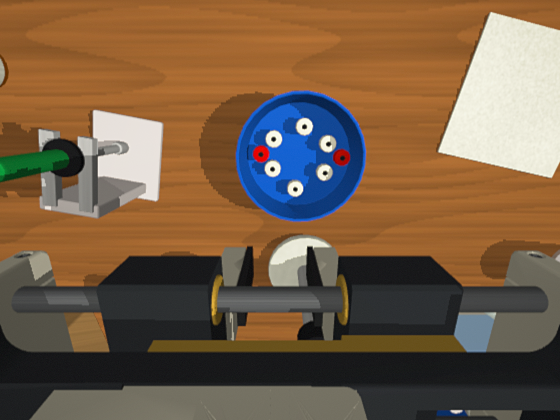

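```bash
python3 - <<'E'
from h import *
R=[180,0,169.5]; obs=[]; bot.gripper_to(.6)
for i,p in enumerate(((.483,-.20,.30),(.483,-.29,.30),(.44,-.245,.30))):
    bot.goto(p,R); im,c=shot("wrist",f"r{i}"); g=max(blobs(mask(im,"green"),40),key=lambda b:b[1]); print(g); obs.append((c,g[0]))
    # black collar centre
    print(np.round(onz(c,g[0],.165),4), monitor.get_clock())
print(tri(obs),tri(obs[:2]))
E
```

```text
(array([236.2, 210.3]), 542, [224, 194, 25, 34])
[ 0.4845 -0.2469  0.165 ] 23.9417
(array([321.9, 195. ]), 524, [310, 180, 25, 31])
[ 0.4844 -0.2455  0.165 ] 24.4417
(array([283.8, 239.9]), 562, [276, 221, 17, 38])
[ 0.4848 -0.2465  0.165 ] 24.85
(array([ 0.48327268, -0.24605944,  0.16889349]), np.float64(0.0002531991836532553)) (array([ 0.48322199, -0.2459395 ,  0.16939187]), np.float64(6.11900486460376e-05))
```

View pics/r1.png

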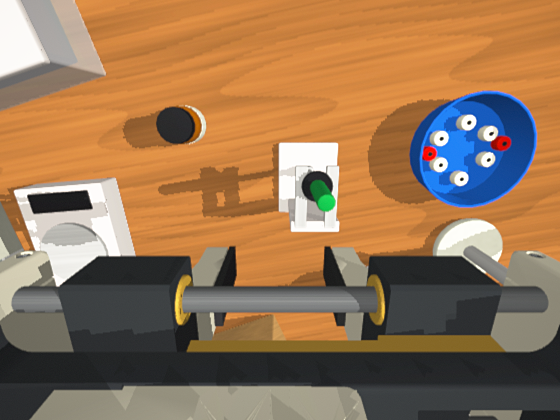

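```bash
python3 - <<'E'
from h import *
R=[180,0,169.5]; x=np.array([np.cos(np.radians(-10.5)),np.sin(np.radians(-10.5)),0])
p=np.array([.4837,-.246,.139])
bot.goto(p+[0,0,.10],R); print("stop",bot.movel(p,vel=.1,f_stop=6)); 
bot.gripper_to(0,force=50); g=np.array(monitor.get_tool_pos()); f0=np.array(monitor.get_ft_force())
print("grip",monitor.get_grip_width(),g,f0)
bot.movel(g+[0,0,.012],vel=.05); print(monitor.get_ft_force())
bot.movel(g+[0,0,.012]-x*.07,vel=.1); bot.movel(g+[0,0,.075]-x*.07,vel=.15)
print(monitor.get_grip_width(),monitor.get_ft_force(),monitor.get_tool_pos(),monitor.get_clock())
np.save("grip.npy",np.r_[g,p])
bot.movel([.4956,-.0145,g[2]+.075],vel=.2); print(monitor.get_grip_width(),monitor.get_clock())
shot("side","s1"); im,_=shot("side"); cv2.imwrite("pics/s1z.png",cv2.resize(im[90:320,190:380],None,fx=2.5,fy=2.5)[:,:,::-1])
E
```

```text
stop False
grip 0.19515153805233687 [ 0.48374348 -0.2459978   0.13904207] [0.39596377 0.36005038 0.51324759]
[ 0.0105969  -0.37228693 -2.00675955]
0.19789349803832845 [-0.57884257  0.78971077 -1.60671295] [ 0.41477919 -0.23303932  0.213245  ] 28.875
0.19614348424883762 30.1917
```

View pics/s1z.png

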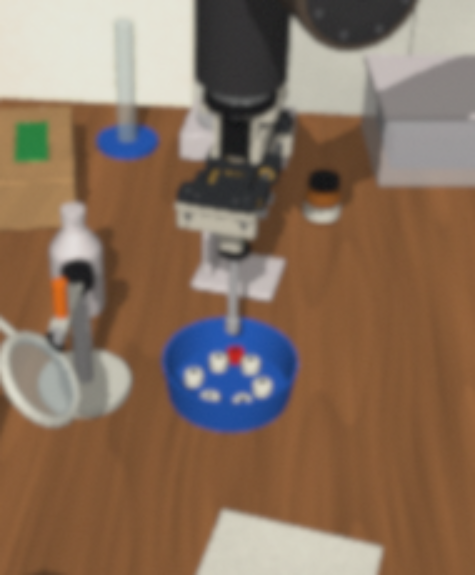

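```bash
cat > stir.py <<'E'
from h import *
C=np.array([.4956,-.0145]); g=np.load("grip.npy")[:3]; r=.038
bot.movel([*C,.150],vel=.12); s=bot.movel([*C,.1275],vel=.03,f_stop=3); z=monitor.get_tool_pos()[2]
print("floor",s,z,monitor.get_ft_force()); z=(z+.0015) if s else .130
bot.movel([*C,z],vel=.03)
a=np.radians(np.arange(-5,726,15)); F=[];W=[]
print("out",bot.movel([C[0]+r*np.cos(a[0]),C[1]+r*np.sin(a[0]),z],vel=.05,f_stop=40))
for t in a[1:]:
    s=bot.movel([C[0]+r*np.cos(t),C[1]+r*np.sin(t),z],vel=.07,f_stop=40)
    F.append(np.linalg.norm(monitor.get_ft_force()));W.append(monitor.get_grip_width())
    if s: print("STOP",np.degrees(t),monitor.get_ft_force()); break
print(np.round(F,1).tolist(),np.round([min(W),max(W)],3),monitor.get_clock())
if not s:
    p=np.array(monitor.get_tool_pos()); bot.movel([p[0],p[1],.215],vel=.1); print(monitor.get_grip_width(),monitor.get_ft_force(),monitor.get_clock())
    for n in("top","side"): shot(n,"st_"+n)
    a=cv2.imread("pics/st_top.png")[190:280,230:400]; b=cv2.imread("pics/st_side.png")[110:280,230:340]
    cv2.imwrite("pics/st.png",np.hstack([cv2.resize(a,(500,265)),cv2.resize(b,(171,265))])); cv2.imwrite("pics/stb.png",cv2.resize(b,None,fx=3,fy=3))
E
python3 stir.py
```

```text
floor True 0.12899203296055 [-0.15351228  0.05463077  4.64167045]
out False
[1.0, 1.1, 1.4, 1.0, 1.2, 1.5, 1.4, 0.4, 2.1, 1.3, 1.0, 2.0, 1.7, 1.4, 2.0, 0.9, 1.3, 1.6, 1.6, 1.8, 0.8, 0.6, 1.9, 0.8, 0.9, 1.1, 1.6, 1.3, 2.3, 1.9, 1.3, 1.4, 1.0, 0.8, 1.6, 1.0, 1.4, 1.2, 0.6, 1.1, 1.7, 1.1, 1.9, 1.1, 1.5, 2.4, 1.3, 1.4] [0.191 0.202] 46.8
0.19772591156182487 [-1.36999927  1.1185529  -0.75130944] 47.7917
```

View pics/stb.png

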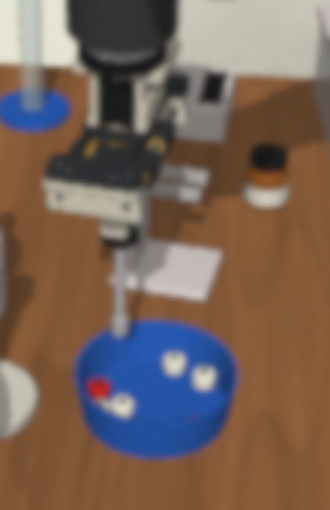

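```bash
python3 - <<'E'
from h import *
g=np.load("grip.npy")[:3]; x=np.array([np.cos(np.radians(-10.5)),np.sin(np.radians(-10.5)),0]); u=np.array([0,0,1])
bot.movel(g+u*.076-x*.07,vel=.2); bot.movel(g+u*.010-x*.07,vel=.12)
s=bot.movel(g+u*.010,vel=.06,f_stop=6); print("in",s,monitor.get_tool_pos()-g,monitor.get_ft_force())
if not s:
    print("down",bot.movel(g-u*.003,vel=.03,f_stop=2.5),monitor.get_tool_pos()-g,monitor.get_grip_width())
    bot.gripper_to(.5); print(monitor.get_grip_width(),monitor.get_clock())
    q=np.array(monitor.get_tool_pos()); bot.movel(q+u*.10,vel=.12)
    bot.movel([.55,-.12,.30],vel=.25); im,c=shot("wrist"); shot("wrist","hang"); 
    for n in("top","side"): shot(n,"h_"+n)
    cv2.imwrite("pics/hz.png",np.hstack([cv2.resize(cv2.imread("pics/h_side.png")[140:280,230:350],(480,560)),cv2.resize(cv2.imread("pics/h_top.png")[190:290,235:290],(308,560))]))
    print(monitor.get_clock())
E
```

```text
in False [-3.14517117e-04  5.77375521e-05  1.00597427e-02] [ 0.88334651  1.18759223 -0.37695553]
down True [ 9.72154013e-05 -6.63297570e-05 -3.98940712e-05] 0.19594701126375122
0.5007310318083339 52.3583
54.3083
```

View pics/hz.png

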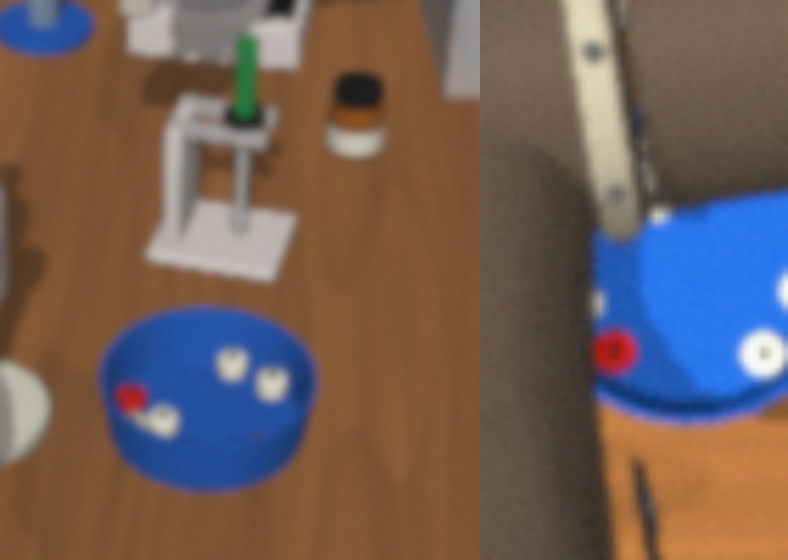

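View pics/hang.png

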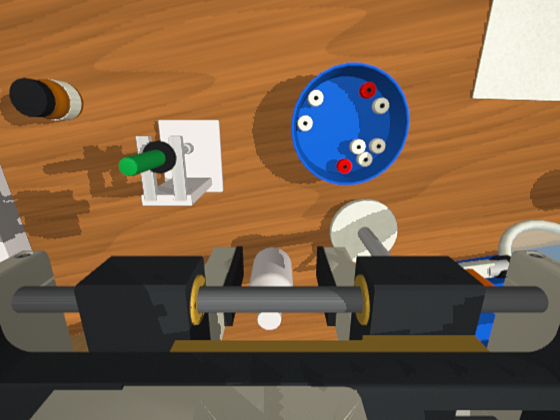

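```bash
cat > mag.py <<'E'
from h import *
from scipy.optimize import least_squares
def foot(im,c,g=(.663,-.003)):
    h=cv2.cvtColor(im,cv2.COLOR_RGB2HSV); m=((h[...,1]<80)&(h[...,2]>90)).astype(np.uint8)
    cs,_=cv2.findContours(m,cv2.RETR_EXTERNAL,cv2.CHAIN_APPROX_NONE)
    q=np.array([onz(c,p,.016)[:2] for k in cs for p in k.reshape(-1,2)]); d=np.linalg.norm(q-g,axis=1); q=q[(d<.067)&(d>.043)]
    s=least_squares(lambda v:np.linalg.norm(q-v,axis=1)-.055,g,loss="cauchy",f_scale=.0015).x
    return np.round(s,4),len(q),round(float(np.median(abs(np.linalg.norm(q-s,axis=1)-.055))),4)
def orange(im,c,x,r=40):
    # colour is broad: saturated orange, brighter than wood
    h=cv2.cvtColor(im,cv2.COLOR_RGB2HSV).astype(int); i=im.astype(int)
    m=((i[...,0]>150)&(i[...,0]-i[...,2]>130)&(h[...,0]<13)&(h[...,1]>200)).astype(np.uint8)
    P=proj(c,x); return sorted([(b[0],b[1],b[2]) for b in blobs(m,8) if np.linalg.norm(b[0]-P)<r],key=lambda b:-b[1])[:2]
E
python3 - <<'E'
from mag import *
im=cv2.imread("pics/top0.png")[:,:,::-1].copy(); c=cam("top"); print("top",foot(im,c))
O={"stub":[],"bar":[]}
for i,p in enumerate(((.60,-.08,.33),(.60,.03,.33),(.62,.12,.33))):
    try: bot.movel(p,[180,0,180],vel=.25)
    except bot.MotionError as e: print(e); continue
    im,c=shot("wrist",f"m{i}"); print(i,foot(im,c),monitor.get_clock())
    for n,x in(("stub",(.672,.071,.19)),("bar",(.74,.175,.20))):
        b=orange(im,c,x); print("  ",n,b)
        if b: O[n].append((c,b[0][0]))
for n in O:
    if len(O[n])>1: print(n,tri(O[n]))
E
```

```text
top (array([ 0.6678, -0.001 ]), 109, 0.0008)
0 (array([ 0.6651, -0.004 ]), 180, 0.0011) 54.7917
   stub []
   bar []
1 (array([ 0.6655, -0.0021]), 178, 0.0011) 55.4333
   stub []
   bar []
2 (array([ 0.6659, -0.0007]), 168, 0.0008) 56.0
   stub [(array([243.2, 234.1]), 12, [240, 231, 6, 8])]
   bar [(array([319.5, 312. ]), 8, [316, 312, 8, 1])]
```

View pics/m2.png

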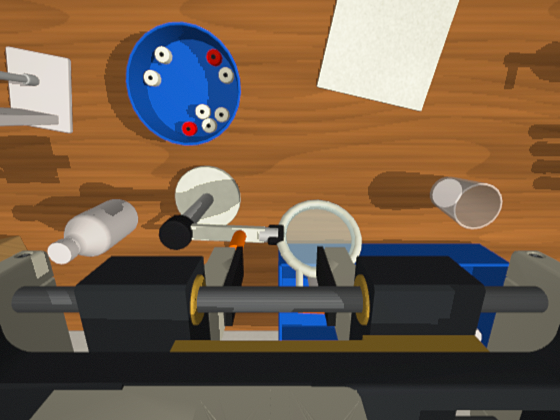

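```bash
python3 - <<'E'
import cv2
im=cv2.imread("pics/m2.png");h=cv2.cvtColor(im,cv2.COLOR_BGR2HSV)
for v,u in((234,243),(240,243),(228,243),(234,236),(250,243),(312,319)):print(v,u,im[v,u,::-1],h[v,u])
E
```

```text
234 243 [180  77   0] [ 13 255 180]
240 243 [198  86   0] [ 13 255 198]
228 243 [204 204 183] [ 30  26 204]
234 236 [148  65   0] [ 13 255 148]
250 243 [117  74  35] [ 14 179 117]
312 319 [176  82  28] [ 11 214 176]
```

```bash
python3 - <<'E'
s=open("mag.py").read()
s=s[:s.index("    # colour")]+'''    h=cv2.cvtColor(im,cv2.COLOR_RGB2HSV); m=((h[...,0]>=9)&(h[...,0]<=15)&(h[...,1]>235)&(h[...,2]>100)).astype(np.uint8)
    P=proj(c,x); return sorted([(b[0],b[1],b[2]) for b in blobs(m,15) if np.linalg.norm(b[0]-P)<r],key=lambda b:-b[1])[:2]
'''
open("mag.py","w").write(s)
E
python3 - <<'E'
from mag import *
O={"stub":[],"bar":[]}
for i,p in enumerate(((.72,.02,.33),(.72,.12,.33),(.68,.17,.33))):
    try: bot.movel(p,[180,0,180],vel=.25)
    except bot.MotionError as e: print(e); continue
    im,c=shot("wrist",f"n{i}"); print(i,monitor.get_clock())
    for n,x in(("stub",(.672,.071,.19)),("bar",(.74,.175,.20))):
        b=orange(im,c,x,50); print("  ",n,b)
        if b: O[n].append((c,b[0][0]))
for n in O:
    if len(O[n])>1: print(n,tri(O[n]))
print("cap",tri([(cam("top"),(265.9,166.4)),(cam("side"),(221.4,199.5))]))
E
```

```text
0 56.7667
   stub [(array([328.3, 150.6]), 102, [323, 144, 14, 19])]
   bar [(array([423.7, 218. ]), 114, [402, 216, 57, 8]), (array([431., 224.]), 25, [419, 224, 25, 1])]
1 57.3667
   stub [(array([234.7, 149.3]), 78, [226, 145, 14, 14])]
   bar [(array([315.3, 216.6]), 38, [301, 216, 31, 2]), (array([296.1, 219.5]), 15, [295, 217, 4, 7])]
2 57.825
   stub [(array([187.7, 190.2]), 239, [173, 181, 26, 23])]
   bar [(array([273.5, 257.2]), 234, [246, 253, 56, 10])]
stub (array([0.67021153, 0.07179129, 0.17825267]), np.float64(0.003820401715215785))
bar (array([0.73230046, 0.16116573, 0.21489064]), np.float64(0.0039803077942072934))
cap (array([ 0.66582908, -0.00162047,  0.16591132]), np.float64(0.002975732910146123))
```

```bash
cat > swing.py <<'E'
from mag import *
P=np.array([.666,-.002]); S=np.array([.670,.0725]); C=np.array([.4956,-.0145]); z=.173
d=S-P; a0=np.degrees(np.arctan2(d[1],d[0])); d=C-P; a1=np.degrees(np.arctan2(d[1],d[0]))%360; print(a0,a1)
rot=lambda a:[180,0,(a-180+180)%360-180]
bot.gripper_to(.5); bot.goto([*S,.30],rot(a0)); print("hit",bot.movel([*S,z],vel=.12,f_stop=6))
bot.gripper_to(0,force=25); print(monitor.get_grip_width(),monitor.get_ft_force()); r=.0747; F=[]
for a in np.linspace(a0,a1,12)[1:]:
    t=np.radians(a); bot.movel([P[0]+r*np.cos(t),P[1]+r*np.sin(t),z],rot(a),vel=.08,f_stop=35); F.append(np.round(monitor.get_ft_force()).astype(int).tolist())
print(F,monitor.get_grip_width(),monitor.get_tool_pos(),monitor.get_clock())
bot.gripper_to(.5); p=monitor.get_tool_pos(); bot.movel([p[0],p[1],.30],vel=.15)
E
python3 swing.py
```

```text
86.92666748892665 184.19552056318224
hit False
0.17710239466370523 [0.87151123 0.46703857 0.67774621]
[[0, -2, 2], [0, -3, 2], [0, -5, 2], [2, -6, 2], [3, -6, 0], [2, -4, -1], [3, -3, 0], [4, -4, 1], [4, -4, -1], [5, -2, -1], [5, -3, 0]] 0.17647201958481876 [ 0.59253592 -0.00730852  0.17319954] 64.6833
```

```bash
cat >> mag.py <<'E'
def ring(im,c,x=(.4956,-.0145,.16)):
    h=cv2.cvtColor(im,cv2.COLOR_RGB2HSV); m=((h[...,1]<60)&(h[...,2]>140)).astype(np.uint8); P=proj(c,x)
    cs,_=cv2.findContours(m,cv2.RETR_EXTERNAL,cv2.CHAIN_APPROX_NONE)
    k=[q for q in cs if len(q)>40 and np.linalg.norm(np.array(cv2.minEnclosingCircle(q)[0])-P)<60]
    if not k: return None
    q=max(k,key=cv2.contourArea); e=cv2.fitEllipse(q); return np.round(e[0],1),np.round(e[1],1),round(e[2]),np.round(onz(c,e[0],.16),4)
E
python3 - <<'E'
from mag import *
bot.movel([.60,-.1,.33],[180,0,0],vel=.25); O=[]
for i,p in enumerate(((.58,.0,.33),(.58,.08,.33))):
    bot.goto(p,[180,0,180]); im,c=shot("wrist",f"l{i}"); b=orange(im,c,(.4956,.042,.224),60); print(b,ring(im,c))
    if b: O.append((c,b[0][0]))
if len(O)>1: print("bar",tri(O))
print(monitor.get_clock())
E
```

```text
[(array([330.3, 112.6]), 609, [325, 78, 12, 70])] (array([275.3, 113.3]), array([88.3, 94.5]), 169, array([ 0.4926, -0.0042,  0.16  ]))
[(array([236.7, 112.3]), 487, [230, 79, 16, 69])] (array([197.3, 114.1]), array([60.6, 96.4]), 170, array([ 0.4935, -0.0066,  0.16  ]))
bar (array([0.49290436, 0.04426007, 0.2222163 ]), np.float64(0.0001253344911876831))
70.2417
```

View pics/l0.png

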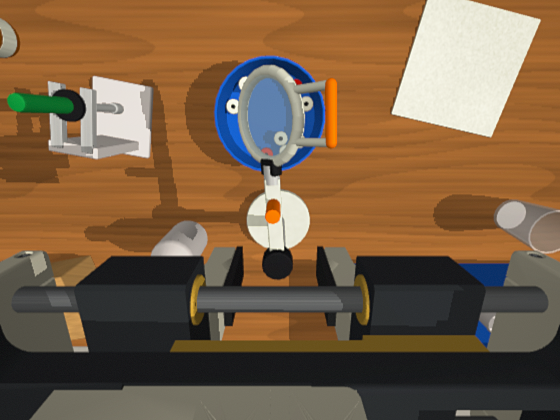

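```bash
cat > tilt.py <<'E'
from mag import *
import sys
t0,t1=map(float,sys.argv[1:3]); A=np.array([.4935,-.0140]); u=np.array([-.073,.997]); R=[180,0,-176]; F=[]
def p(t): y=A+.085*np.cos(t)*u; return [y[0],y[1],.165+.085*np.sin(t)]
q=p(t0); bot.gripper_to(0,force=20); bot.goto([q[0],q[1],.30],R); bot.movel([q[0],q[1],q[2]+.012],vel=.12); 
for t in np.linspace(t0,t1,max(3,int((t0-t1)/.08))):
    s=bot.movel(p(t),vel=.05,f_stop=30); F.append(np.round(monitor.get_ft_force(),1).tolist())
    if s: print("STOP",t); break
print(F,monitor.get_tool_pos()); q=monitor.get_tool_pos(); bot.movel([q[0],q[1],.30],vel=.15)
O=[]
for i,pp in enumerate(((.58,.0,.30),(.58,.09,.30))):
    bot.goto(pp,[180,0,180]); im,c=shot("wrist",f"t{i}"); b=orange(im,c,(.493,.070,.16),50); print(b[:1],ring(im,c)); O.append((c,b[0][0]))
x,e=tri(O); print("bar",x,e,"tilt",(x[2]-.160)/.085,monitor.get_clock())
E
python3 tilt.py .82 0.0
```

```text
[[0.3, -0.6, 0.0], [0.7, 0.6, 1.3], [0.5, -0.3, -0.3], [-0.2, 0.8, -0.3], [0.4, -0.7, -0.3], [0.2, 0.2, 0.2], [0.2, -0.3, 0.3], [-0.2, 0.2, 0.4], [0.0, -0.0, 0.2], [0.5, -0.9, 0.3]] [0.48703296 0.07062573 0.16456617]
[(array([349.9, 109. ]), 478, [345, 79, 11, 63])] (array([271.6, 114. ]), array([104.8, 134.9]), 86, array([ 0.4935, -0.0081,  0.16  ]))
[(array([254.7, 110.5]), 398, [248, 80, 15, 62])] (array([176.8, 114.9]), array([104.2, 135.9]), 97, array([ 0.4942, -0.0081,  0.16  ]))
bar [0.48942157 0.06764036 0.15777977] 0.0004686981303624651 tilt -0.026120329989368248 77.575
```

```bash
cat > chk.py <<'E'
from mag import *
def lens(im,c,g,z=.165,r=.052):
    h=cv2.cvtColor(im,cv2.COLOR_RGB2HSV); m=((h[...,1]<70)&(h[...,2]>130)).astype(np.uint8)
    cs,_=cv2.findContours(m,cv2.RETR_EXTERNAL,cv2.CHAIN_APPROX_NONE)
    q=np.array([onz(c,p,z)[:2] for k in cs for p in k.reshape(-1,2)]); d=np.linalg.norm(q-g,axis=1); q=q[(d<r+.008)&(d>r-.008)]
    s=least_squares(lambda v:np.linalg.norm(q-v[:2],axis=1)-v[2],[*g,r],loss="cauchy",f_scale=.001).x
    return np.round(s,4),len(q),round(float(np.median(abs(np.linalg.norm(q-s[:2],axis=1)-s[2]))),4)
for n in("t0","t1"): pass
for p in((.58,.0,.30),(.58,-.06,.30)):
    bot.goto(p,[180,0,180]); im,c=shot("wrist"); print("wrist",lens(im,c,(.4956,-.0145)))
bot.goto([.45,-.45,.35],[180,0,180]); im,c=shot("top","fin_top"); print("top",lens(im,c,(.4956,-.0145))); print("bowl top",bowl_fit(im,c)[:2])
i0=cv2.imread("pics/top0.png"); i1=cv2.imread("pics/fin_top.png"); D=cv2.absdiff(i0,i1).max(2)
for n,(u,v) in dict(bottle=(325,160),cup=(116,180),jar=(419,273)).items(): print(n,int((D[v-18:v+18,u-20:u+20]>60).sum()))
im,c=shot("side","fin_side"); b=orange(im,c,(.489,.069,.16),25); print("side bar",b)
im2,c2=shot("top"); b2=orange(im2,c2,(.489,.069,.16),25); print(b2)
if b and b2: print(tri([(c,b[0][0]),(c2,b2[0][0])]))
print([ (round(b[0][0]),round(b[0][1]),b[1]) for b in blobs(mask(im,"green"),20)],monitor.get_clock())
E
python3 chk.py
```

```text
wrist (array([ 0.4978, -0.0164,  0.0505]), 396, 0.0004)
wrist (array([ 0.4977, -0.0176,  0.0504]), 406, 0.0005)
top (array([ 0.4993, -0.0146,  0.0509]), 134, 0.0011)
bowl top (array([ 0.49783047, -0.01334999]), 0.07838583374023438)
bottle 2
cup 0
jar 812
side bar []
[]
[(202, 146, 155), (291, 161, 71), (82, 334, 110)] 80.1583
```

```bash
cat > bar.py <<'E'
from mag import *
def barpix(im,c):
    h=cv2.cvtColor(im,cv2.COLOR_RGB2HSV); m=((h[...,0]>=8)&(h[...,0]<=16)&(h[...,1]>220)&(h[...,2]>70)).astype(np.uint8); P=proj(c,(.489,.069,.16))
    L=[b for b in blobs(m,100) if np.linalg.norm(b[0]-P)<40]; return max(L,key=lambda b:b[1]) if L else None
O=[]
for p,y in(((.58,-.06,.30),180),((.60,.16,.30),180),((.55,.07,.30),180),((.42,.07,.32),0),((.42,.0,.32),0),((.42,.15,.32),0)):
    try: bot.goto(p,[180,0,y])
    except bot.MotionError as e: print(e); continue
    im,c=shot("wrist"); b=barpix(im,c); print(b and (b[0].tolist(),b[1:]))
    if b: O.append((c,b[0]))
print(tri(O)); print([np.round(tri([O[i],O[j]])[0],4).tolist() for i,j in((0,1),(1,2),(-1,-2),(0,-1),(1,-2))],monitor.get_clock())
E
python3 bar.py
```

```text
([411.4, 108.9], (581, [405, 78, 14, 63]))
([182.3, 86.0], (612, [174, 55, 18, 65]))
([278.9, 141.0], (480, [273, 112, 13, 59]))
([280.5, 127.5], (417, [275, 100, 12, 57]))
([213.0, 128.3], (448, [205, 100, 16, 57]))
([357.8, 128.2], (474, [353, 101, 11, 56]))
(array([0.490189  , 0.06796364, 0.15832046]), np.float64(0.0017020888929643986))
[[0.4889, 0.0677, 0.1584], [0.489, 0.0682, 0.1605], [0.4911, 0.068, 0.1583], [0.4901, 0.0679, 0.1579], [0.4899, 0.0679, 0.1594]] 88.4833
```

```bash
python3 - <<'E'
from h import *
bot.wait(.5); print(monitor.get_ft_force(),monitor.get_clock()); print(job.finish_job())
E
```

```text
[ 0.01848489  0.01502293 -0.13397952] 88.9833
the job is handed in; nothing more can be done
None
```

The job is handed in at 89 s. Both red beads, the only ones on the card, are in the bowl with the six white ones, stirred two full turns anticlockwise from the far side. The rod is back in its fork. The lens is over the bowl, measured about 3 mm off centre and about 1° from level. The bottle and cup look unmoved; the jar was hidden by the arm in the last picture, but the gripper never came down near it.

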